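# Reload the bottle mixer

## Robot

A 6-joint arm with a two-finger parallel gripper is mounted at the origin on the work surface. World frame = base frame: x ahead of the robot, y to its left, z up, the work surface at z = 0. Lengths are in m, angles in rad, forces in N, time in s.
With the tool pointing down it reaches from about 0.4 to 0.825 m from the base axis. Payload 7 kg.
Tool frame: the origin (TCP) lies at the very end of the fingers, on their centre line; the grasp point (between the pads) lies 19 mm behind it; y points along the fingers, z is the direction in which the jaws open and shut, and the axes are right-handed (so a half turn about y gives the same grasp; the last joint's range is limited). The gripper opens to 88 mm and grips with 3 to 60 N. Pads are 19 mm wide; open, the fingers measure 130 mm over their backs; the gripper's body (78 mm by 193 mm) begins 47 mm behind the grasp point.
Start: joints at [-0.984, 0.359, 0.012, 0, -1.224, -0.288], TCP at [0.199, -0.645, 0.227] pointing down, gripper open.
Joint ranges: [-3.07, 3.07], [-1.43, 2.12], [-1.02, 1.25], [-3.03, 1.67], [-3.05, -0], [-3.03, 3.03]. Speed limits (rad/s): [2.39, 2.39, 3.01, 3.14, 3.14, 3.14].

## Interface

Orientations are given as [roll, pitch, yaw] about the fixed x, y, z axes, in that order (R = Rz(yaw) Ry(pitch) Rx(roll)).
In Python, from station import get_state, grab_frame, job_done, regions_of gives the robot as it stands.
- The arm moves only by the tool drive_tool, never from a script. Its argument "rows" is a list of rows, each a list of 3 entries, a list of its own where there are three numbers: the shift along the world's x, y, z as a fraction of full scale, then the turn about the world's z as a fraction of full scale, then the opening, from 0 (shut) to 1 (fully open). A call has 1 to 12 rows; each row is the pose to reach, as a shift and turn from the pose commanded when the call began; what a row does not reach only later rows make up. Full scale, the value 1, is 30 cm for a shift and 90 degrees for a turn. A row lasts 1/10 s, in which the tool goes at most 50 mm and 8.59 degrees, less where a joint would pass 70% of its speed; a pose out of reach is approached as far as the arm can. A call with a number of a shift or a turn outside -1 to 1 is refused whole. A call with a gripper value outside its range is refused whole. The fingers move at their own pace and stop on an object; "newtons" is the grip in N (left out, the last holds). Time passes only in rows, so rows that repeat a pose let the fingers close. It gives the time, the measured TCP pose, the force and the opening at its end, in the units of the state.
- get_state(): the state, without advancing time (a new reading comes with each control period).
- grab_frame(name): name is "scene" or "top"; returns a dict with "img" (420x560x3 uint8, blue, green, red), "fx", "fy", "cx", "cy" (pixels), "T" (4x4, takes a point from camera to world coordinates). Camera axes: x right, y down, z forward; pixel columns grow to the right and rows downward; lengths in m; the calibration is good to about 2 mm. A picture is of the moment at which its call begins. There is no depth.
- job_done(): hands the job in, once; it reports no verdict.
Trained networks look in a picture, given as the dict that the camera call returned (one of the last four; its "shot" number tells which), for a name from the list of things; names that differ only in an ending like _2 or _b are one class to them, and where a whole thing is asked for, a point or a joint stands for the part that bears it (a point fixed in the world has none). Each returns a list of dicts, best first, with "confidence" (0 to 1); they miss things now and then, are a little off and sometimes report something else, mostly with a low value. They report only what shows in the picture. A call takes as long as a camera call.
- regions_of(picture, thing): "pixels" (420x560 bool, what is visible of it) and "box" ([left, top, right, bottom] in pixels, round what is visible of it).
The state is a dict: "t": time; "q": joint angles; "qd": joint speeds; "joint_efforts": joint torques, N m; "eef_pos": TCP position; "ee_rot": TCP orientation; "force": force on the tool from outside, world axes, zero at the start; "moment": the same for the moment, N m; "width": finger opening in m.
Only numpy, scipy, OpenCV 4.12 (cv2) and the standard library are available. Lean on these libraries where they do the work, as an engineer would, in place of code of your own. Each camera call takes 0.05 s, during which the arm holds its last target. There are 200 camera calls.

## Task

Reload the bottle mixer: take the finished yellow-capped bottle out of its cradle and lay it in the green tray, then lay the upright blue-capped bottle on its side in the cradle, centred on both saddles, with its cap towards the blue-marked end of the mixer. Do not drop the blue-capped bottle in: keep hold of it until it is lying down in the saddles. Leave the red-capped bottle and the other things on the bench where they are.

Things in the scene. Friction and masses are not known exactly. Their poses are not given: they have to be found in the camera images.
- sample: Blue-capped white bottle to be loaded, loose, about 0.15 to 0.3 kg, standing upright at the start. Straight round body 44 mm in diameter and 125 mm long with a blue stripe, then a blue screw cap 38 mm in diameter, 150 mm in all. Origin: centre of its underside; its z axis runs along the bottle towards the cap.
- sample_mid (a point): Point on the axis of the blue-capped bottle, at the middle of its straight body, 62.5 mm from the underside.
- sample_cap (a point): Centre of the outer face of the blue cap, 150 mm from the bottle's underside.
- finished: Yellow-capped white bottle of the same size as the blue-capped one, loose, lying in the mixer's cradle at the start. Origin: on its axis at the middle of its straight body (the body reaches 62.5 mm either way); its y axis runs along the bottle, away from the cap: the cap is at its -y end, its outer face 87.5 mm from the origin.
- mixer: Fixed white housing 150 (its x) by 220 mm (its y), top 50 mm high. On it two grey V saddles, 45-degree faces, 12 mm thick, 42 mm either side of the middle along y; the V bottoms are 60 mm and the rims 90 mm above the bench, rims 60 mm apart; between the saddles 72 mm of free room down to the housing. Origin: centre of its underside. Blue-marked end: +y.
- cradle_seat (a point): Where the middle of a bottle's straight body (on its axis) lies when it is seated and centred on the saddles, 91 mm above the bench; axes as the mixer's, a seated bottle lies along y.
- cradle_blue_end (a point): Middle of the blue band on top of the housing at its +y end, 92 mm from the middle of the cradle: the cap must point this way.
- tray: Green open tray, fixed, 150 mm (its x) by 220 mm (its y) by 30 mm high, walls and floor 5 mm. Origin: centre of its underside. The yellow-capped bottle goes in here, lying down.
- waiting: Red-capped upright bottle of the same size as the blue-capped one, loose; it may stand in either of two places near the blue-capped one. Leave it alone. Origin: centre of its underside.
- jar: Amber jar with a black cap, 60 mm in diameter and 85 mm high, loose; leave alone. Origin: centre of its underside.
- timer: Grey flat timer, 60 by 80 by 22 mm, loose; leave alone. Origin: centre of its underside.
- icepack: White flat cold pack, 70 by 120 by 26 mm, rigid and loose; leave alone. Origin: centre of its underside.

How it is judged:
By the outcome, as a careful person would: the job done as asked, in the order asked, and still so for the second after the job is handed in, with the robot touching nothing.
It also fails if it takes over 61 s, if anything falls off the work surface, if the arm or the gripper's body presses on something with over 40 N, if the wrist force passes 120 N, or if a joint passes its speed limit or range.

## Working session

There is one attempt and no reset: what is moved stays moved. The work goes in short steps, Python scripts to look and compute and a tool call to move; the robot and the scene stay as the last step left them, time stands still between calls to the robot, and variables do not carry over. Pictures are saved under pics/ and viewed, about 8 in all and at most 12, crops included, and the job is handed in when it is done.

Besides the shell and the picture viewer there is one more tool, called after ">>>" by a JSON object that holds its "name" and its "arguments". drive_tool: Moves the arm, as the interface text tells. Its arguments: {"type":"object","properties":{"rows":{"type":"array"},"newtons":{"type":"number"}},"required":["rows"]}

```bash
mkdir -p pics; cat > h.py <<'E'
import numpy as np, cv2, sys
from station import get_state, grab_frame, job_done, regions_of
def ray(f,u,v,z):
    T=np.array(f["T"]); d=T[:3,:3]@np.array([(u-f["cx"])/f["fx"],(v-f["cy"])/f["fy"],1]); o=T[:3,3]
    return o+d*(z-o[2])/d[2]
def proj(f,p):
    T=np.linalg.inv(np.array(f["T"])); c=T[:3,:3]@np.array(p)+T[:3,3]
    return np.array([f["fx"]*c[0]/c[2]+f["cx"], f["fy"]*c[1]/c[2]+f["cy"]])
E
python3 - <<'E'
from h import *
s=get_state(); print({k:np.round(s[k],3).tolist() for k in s})
for n in("scene","top"):
    f=grab_frame(n); cv2.imwrite(f"pics/{n}0.png",f["img"]); T=np.array(f["T"]); print(n,f["fx"],T[:3,3].round(3),T[:3,2].round(3))
    for t in ["sample","finished","mixer","tray","waiting","jar","timer","icepack"]:
        for r in regions_of(f,t)[:2]:
            m=r["pixels"]; v,u=np.nonzero(m); c,wh,a=cv2.minAreaRect(np.c_[u,v].astype(np.float32))
            print(t,round(r["confidence"],2),np.round(r["box"]).tolist(),"rect",np.round(c,1),np.round(wh,1),round(a,1),"z0",ray(f,*c,0)[:2].round(3))
E
```

```text
{'t': 0.0, 'q': [-0.984, 0.359, 0.011, -0.0, -1.224, -0.288], 'qd': [0.002, 0.0, 0.0, -0.003, 0.001, 0.0], 'joint_efforts': [0.002, -58.272, 29.306, 6.997, 0.007, -0.0], 'eef_pos': [0.199, -0.645, 0.226], 'ee_rot': [-1.569, 0.0, 0.299], 'force': [0.756, -0.1, 0.184], 'moment': [-0.013, 0.003, -0.025], 'width': 0.088}
scene 389.256813426775 [0.865 0.311 0.817] [-0.375 -0.386 -0.843]
sample 0.85 [158.0, 119.0, 188.0, 171.0] rect [172.4 144. ] [52.9 17.9] 69.0 z0 [ 0.59  -0.426]
finished 0.85 [263.0, 194.0, 316.0, 260.0] rect [286.  226.2] [70.2 21.9] 56.3 z0 [ 0.542 -0.021]
mixer 0.61 [239.0, 194.0, 345.0, 304.0] rect [291.5 246. ] [98.8 71. ] 59.9 z0 [0.569 0.027]
tray 0.86 [388.0, 250.0, 513.0, 373.0] rect [449.3 308.2] [120.4  74.6] 56.3 z0 [0.427 0.365]
tray 0.47 [239.0, 195.0, 343.0, 306.0] rect [291.4 246.2] [99.1 70.5] 59.7 z0 [0.57  0.027]
waiting 0.72 [252.0, 97.0, 271.0, 147.0] rect [260. 121.] [50. 18.] 90.0 z0 [ 0.356 -0.325]
jar 0.68 [302.0, 324.0, 336.0, 365.0] rect [319.8 344.3] [33.9 34.6] 45.0 z0 [0.682 0.225]
jar 0.55 [144.0, 183.0, 198.0, 227.0] rect [170.5 203. ] [4
[... 811 characters left out ...]
 [410.7 185.5] [18.3 37.2] 56.3 z0 [ 0.633 -0.378]
tray 0.59 [55.0, 224.0, 168.0, 313.0] rect [111.5 265.7] [96. 68.] 18.9 z0 [0.437 0.365]
waiting 0.91 [358.0, 267.0, 389.0, 290.0] rect [375.5 279. ] [20. 31.] 90.0 z0 [ 0.402 -0.281]
jar 0.77 [148.0, 149.0, 184.0, 176.0] rect [165.  160.5] [33.2 26.2] 45.0 z0 [0.701 0.243]
jar 0.75 [195.0, 164.0, 295.0, 246.0] rect [245.1 206.8] [93.6 67.1] 15.1 z0 [0.581 0.038]
timer 0.65 [404.0, 242.0, 441.0, 275.0] rect [421.5 257.4] [25.9 34.5] 66.8 z0 [ 0.454 -0.396]
timer 0.4 [196.0, 165.0, 295.0, 245.0] rect [244.2 207.1] [93.1 67.2] 13.7 z0 [0.581 0.041]
icepack 0.97 [339.0, 139.0, 390.0, 175.0] rect [362.9 155.6] [29.2 49.1] 83.4 z0 [ 0.711 -0.26 ]
```

```bash
python3 - <<'E'
import cv2
im=cv2.imread("pics/top0.png"); cv2.imwrite("pics/top0b.png",cv2.resize(im,(800,600),interpolation=3))
im=cv2.imread("pics/scene0.png"); cv2.imwrite("pics/scene0b.png",cv2.resize(im,(800,600),interpolation=3))
E
```

```text
(no output)
```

View pics/top0b.png

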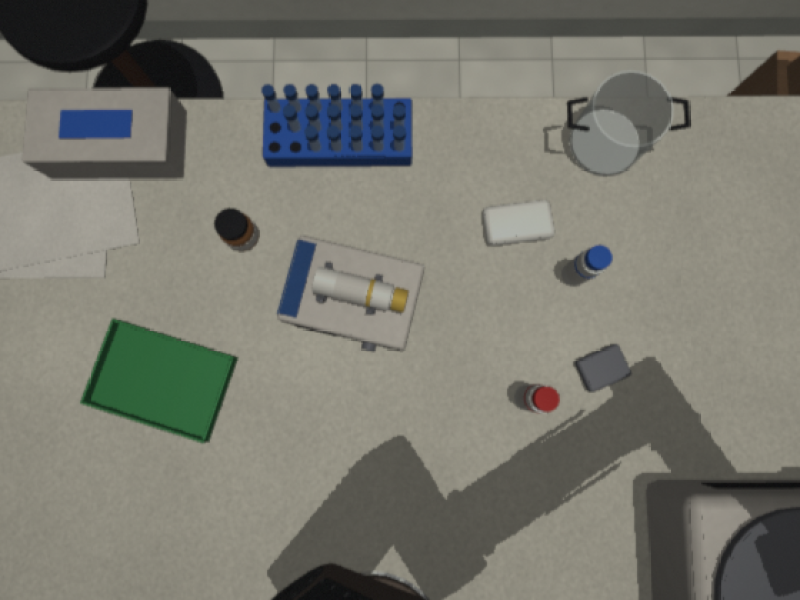

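View pics/scene0b.png

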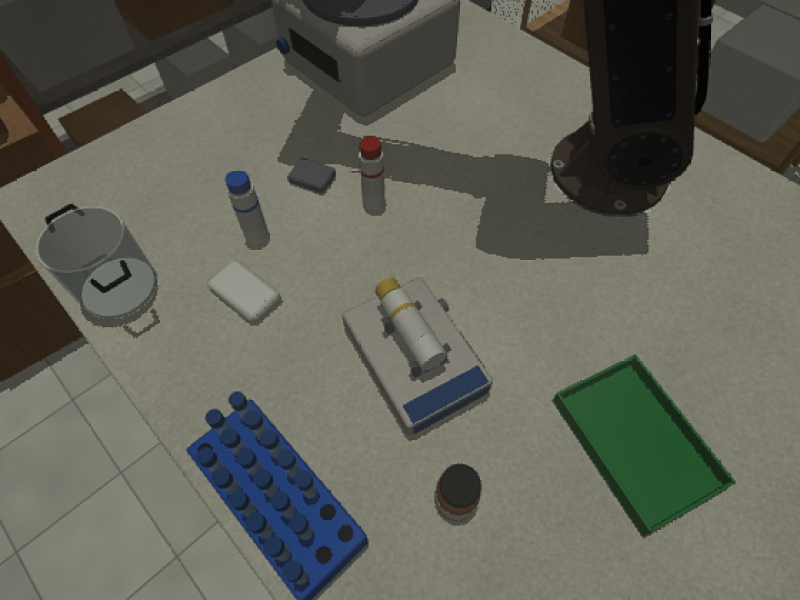

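```bash
cat > fit.py <<'E'
from h import *
from scipy.optimize import minimize
def box(a,b,h): return np.array([[x,y,z] for x in(-a/2,a/2) for y in(-b/2,b/2) for z in(0,h)])
def cyl(parts): # (r,z0,z1)
    t=np.linspace(0,2*np.pi,24,endpoint=False)
    return np.concatenate([np.c_[r*np.cos(t),r*np.sin(t),0*t+z] for r,a,b in parts for z in(a,b)])
B=cyl([(.022,0,.125),(.019,.125,.15)])
L=np.c_[B[:,0],.0625-B[:,2],B[:,1]]   # lying: +y away from cap, origin mid body
M={"sample":B,"waiting":B,"finished":L,"mixer":box(.15,.22,.05),"tray":box(.15,.22,.03),"jar":cyl([(.03,0,.085)]),"icepack":box(.07,.12,.026),"timer":box(.06,.08,.022)}
def fit(obs,name,p0,z=0.,yawfit=True):
    V=M[name]; S=4
    masks=[]
    for f,m in obs:
        if name in("mixer","tray"):
            u=np.argwhere(m)[:,::-1].astype(np.int32); mm=cv2.morphologyEx(m.astype(np.uint8),cv2.MORPH_OPEN,np.ones((9,9)))
            u=np.argwhere(mm)[:,::-1].astype(np.int32); m=cv2.fillConvexPoly(np.zeros(m.shape,np.uint8),cv2.convexHull(u),1)
        masks.append(cv2.resize(m.astype(np.uint8),None,fx=S,fy=S,interpolation=0)>0)
    def pts(p,f):
        yaw=p[2] if yawfit else 0
        R=np.array([[np.cos(yaw),-np.sin(yaw),0],[np.sin(yaw),np.cos(yaw),0],[0,0,1]])
        W=V@R.T+[p[0],p[1],z]; return np.array([proj(f,w) for w in W])
    def c(p,each=False):
        o=[]
        for (f,_),m in zip(obs,masks):
            h=cv2.convexHull((((pts(p,f)+.5)*S-.5)*16).round().astype(np.int32))
            r=cv2.fillConvexPoly(np.zeros(m.shape,np.uint8),h,1,shift=4)>0
            o.append((r&m).sum()/(r|m).sum())
        return o if each else -np.mean(o)
    p0=np.array(p0 if yawfit else p0[:2],float)
    st=np.vstack([p0]+[p0+d for d in np.diag([.012,.012,.08][:len(p0)])])
    r=minimize(c,p0,method="Nelder-Mead",options=dict(initial_simplex=st,xatol=2e-4,fatol=1e-4))
    return r.x,c(r.x,True)
E
python3 - <<'E'
from fit import *
import pickle
F={n:grab_frame(n) for n in("scene","top")}
init={"sample":(.6,-.36,0),"waiting":(.39,-.26,0),"finished":(.56,.01,-.25),"mixer":(.57,.03,-.25),"tray":(.43,.36,-.25),"jar":(.68,.23,0),"icepack":(.7,-.26,0),"timer":(.45,-.4,.3)}
for t,p in init.items():
    obs=[]
    z=.091 if t=="finished" else 0
    for f in F.values():
        c=[]
        u0=proj(f,[p[0],p[1],z+.03])
        for r in regions_of(f,t):
            b=r["box"]; d=np.hypot((b[0]+b[2])/2-u0[0],(b[1]+b[3])/2-u0[1])
            if d<35: c.append(r["pixels"])
        if c: obs.append((f,c[0]))
    for sub in([obs,obs[:1],obs[1:]] if t in("mixer","tray","finished","sample") else [obs]):
        if sub:
            x,i=fit(sub,t,p,z,t not in("sample","waiting","jar")); print(t,len(sub),x.round(4),np.round(i,3),flush=True)
E
```

```text
sample 2 [ 0.6174 -0.3533] [0.952 0.922]
sample 1 [ 0.6177 -0.3535] [0.954]
sample 1 [ 0.6162 -0.3515] [0.937]
waiting 2 [ 0.4037 -0.265 ] [0.878 0.883]
finished 2 [ 0.5793  0.025  -0.2454] [0.924 0.91 ]
finished 1 [ 0.5799  0.0256 -0.2492] [0.926]
finished 1 [ 0.5788  0.0247 -0.2529] [0.912]
mixer 2 [ 0.5804  0.0343 -0.2477] [0.948 0.953]
mixer 1 [ 0.5809  0.0326 -0.2573] [0.953]
mixer 1 [ 0.5797  0.035  -0.2385] [0.957]
tray 2 [ 0.4366  0.3587 -0.302 ] [0.977 0.976]
tray 1 [ 0.437   0.3589 -0.3059] [0.978]
tray 1 [ 0.4363  0.3588 -0.3016] [0.976]
jar 2 [0.6901 0.23  ] [0.88  0.817]
icepack 2 [ 0.7079 -0.2565  0.0602] [0.831 0.853]
timer 2 [ 0.4535 -0.3923  0.3625] [0.821 0.913]
```

>>> {"name": "drive_tool", "arguments": {"rows": [[[0.57,1,0],0.652,1],[[0.57,1,0],0.652,1],[[0.57,1,0],0.652,1],[[0.57,1,0],0.652,1],[[0.57,1,0],0.652,1],[[0.57,1,0],0.652,1],[[0.57,1,0],0.652,1],[[0.57,1,0],0.652,1]], "newtons": 20}}

```text
t: 2.6
eef_pos: [0.372, -0.3415, 0.2273]
ee_rot: [-1.573, -0.0, 1.332]
force: [-0.4, -0.2, 0.1]
width: 0.0877
```

>>> {"name": "drive_tool", "arguments": {"rows": [[[0.57,1,0],0,1],[[0.57,1,0],0,1],[[0.57,1,0],0,1],[[0.57,1,0],0,1],[[0.57,1,0],0,1],[[0.57,1,0],0,1],[[0.57,1,0],0,1],[[0.57,1,0],0,1],[[0.57,1,0],0,1]]}}

```text
t: 3.5
eef_pos: [0.5409, -0.0444, 0.2262]
ee_rot: [-1.57, 0.0, 1.324]
force: [0.2, 0.1, 0.8]
width: 0.0877
```

>>> {"name": "drive_tool", "arguments": {"rows": [[[0.127,0.235,0],0,1],[[0.127,0.235,0],0,1],[[0.127,0.235,0],0,1],[[0.127,0.235,-0.2],0,1],[[0.127,0.235,-0.3],0,1],[[0.127,0.235,-0.4],0,1],[[0.127,0.235,-0.46],0,1],[[0.127,0.235,-0.5],0,1],[[0.127,0.235,-0.5],0,1],[[0.127,0.235,-0.5],0,1]]}}

```text
t: 4.5
eef_pos: [0.5792, 0.0248, 0.0775]
ee_rot: [-1.572, -0.0, 1.322]
force: [0.2, -1.2, 0.2]
width: 0.0877
```

```bash
python3 - <<'E'
from h import *
s=get_state(); print(np.round(s["eef_pos"],4),np.round(s["force"],1))
f=grab_frame("scene"); im=f["img"][150:350,190:430]; a=cv2.resize(im,None,fx=1.66,fy=2,interpolation=2)
f=grab_frame("top"); im=f["img"][110:310,130:370]; b=cv2.resize(im,None,fx=1.66,fy=2,interpolation=2)
cv2.imwrite("pics/g1.png",np.hstack([a,b]))
E
```

```text
[0.5792 0.0248 0.0775] [ 0.2 -1.2  0.2]
```

View pics/g1.png

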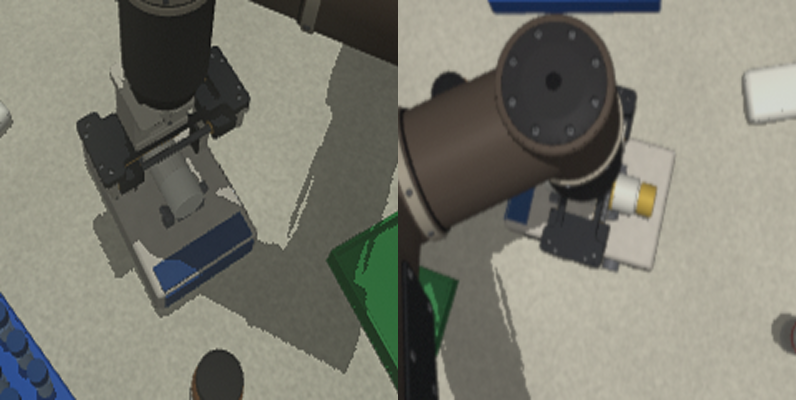

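The gripper straddles the yellow-capped bottle between the saddles; its cap is at about (645,200) in the right half. Closing.

>>> {"name": "drive_tool", "arguments": {"rows": [[[0,0,0],0,0.4],[[0,0,0],0,0.4],[[0,0,0],0,0.4],[[0,0,0],0,0.4],[[0,0,0],0,0.4],[[0,0,0],0,0.4],[[0,0,0.05],0,0.4],[[0,0,0.15],0,0.4],[[0,0,0.3],0,0.4],[[0,0,0.4],0,0.4],[[0,0,0.4],0,0.4]], "newtons": 20}}

```text
t: 5.7
eef_pos: [0.5812, 0.0259, 0.2013]
ee_rot: [-1.578, -0.004, 1.324]
force: [-0.1, 0.4, -1.7]
width: 0.0438
```

>>> {"name": "drive_tool", "arguments": {"rows": [[[-0.463,1,0],-0.035,0.4],[[-0.463,1,0],-0.035,0.4],[[-0.463,1,0],-0.035,0.4],[[-0.463,1,0],-0.035,0.4],[[-0.463,1,0],-0.035,0.4],[[-0.463,1,0],-0.035,0.4],[[-0.463,1,0],-0.035,0.4],[[-0.463,1,0],-0.035,0.4]]}}

```text
t: 6.5
eef_pos: [0.438, 0.3284, 0.1953]
ee_rot: [-1.57, 0.001, 1.272]
force: [0.4, -1.1, -2.3]
width: 0.0434
```

>>> {"name": "drive_tool", "arguments": {"rows": [[[0,0.15,0],0,0.4],[[0,0.15,0],0,0.4],[[0,0.15,-0.1],0,0.4],[[0,0.15,-0.2],0,0.4],[[0,0.15,-0.3],0,0.4],[[0,0.15,-0.4],0,0.4],[[0,0.15,-0.5],0,0.4],[[0,0.15,-0.55],0,0.4],[[0,0.15,-0.58],0,0.4],[[0,0.15,-0.595],0,0.4],[[0,0.15,-0.605],0,0.4],[[0,0.15,-0.605],0,0.4]]}}

```text
t: 7.7
eef_pos: [0.4401, 0.3706, 0.0154]
ee_rot: [-1.571, -0.001, 1.268]
force: [-0.1, 0.1, -1.9]
width: 0.0433
```

>>> {"name": "drive_tool", "arguments": {"rows": [[[0,0,-0.006],0,0.4],[[0,0,-0.006],0,0.4],[[0,0,-0.006],0,0.75],[[0,0,-0.006],0,0.75],[[0,0,-0.006],0,0.75],[[0,0,-0.006],0,0.75],[[0,0,0.1],0,0.75],[[0,0,0.2],0,0.75],[[0,0,0.35],0,0.75],[[0,0,0.5],0,0.75],[[0,0,0.6],0,0.75],[[0,0,0.7],0,0.75]]}}

```text
t: 8.9
eef_pos: [0.4398, 0.3704, 0.2272]
ee_rot: [-1.571, -0.001, 1.268]
force: [-0.3, 1.2, -0.7]
width: 0.0659
```

```bash
python3 - <<'E'
from h import *
s=get_state(); print(s["t"],np.round(s["eef_pos"],4),np.round(s["force"],1))
f=grab_frame("scene"); im=f["img"][150:390,190:560]; a=cv2.resize(im,None,fx=1.6,fy=1.6,interpolation=2)
cv2.imwrite("pics/t1.png",a)
E
```

```text
8.9 [0.4398 0.3704 0.2272] [-0.3  1.2 -0.7]
```

View pics/t1.png

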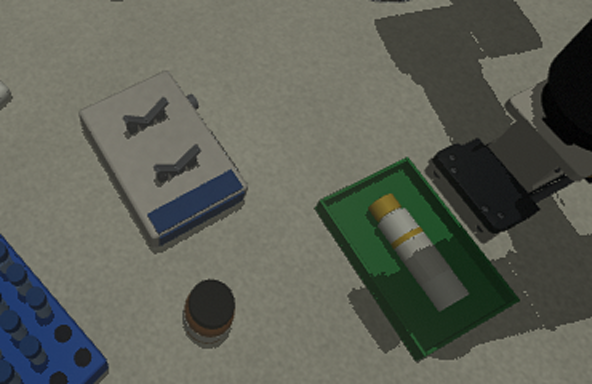

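Yellow-capped bottle lies flat in the tray. Both saddles are empty and nothing else has moved. Now I go to the blue-capped bottle.

>>> {"name": "drive_tool", "arguments": {"rows": [[[0.197,-0.803,0],0.035,0.8],[[0.197,-0.803,0],0.035,0.8],[[0.197,-0.803,0],0.035,0.8],[[0.197,-0.803,0],0.035,0.8],[[0.197,-0.803,0],0.035,0.8],[[0.197,-0.803,0],0.035,0.8],[[0.197,-0.803,0],0.035,0.8]]}}

```text
t: 9.65
eef_pos: [0.4991, 0.1283, 0.2251]
ee_rot: [-1.571, -0.0, 1.32]
force: [-0.7, -0.3, -0.3]
width: 0.0704
```

>>> {"name": "drive_tool", "arguments": {"rows": [[[0.197,-0.803,0],0,0.8],[[0.197,-0.803,0],0,0.8],[[0.197,-0.803,0],0,0.8],[[0.197,-0.803,0],0,0.8],[[0.197,-0.803,0],0,0.8],[[0.197,-0.803,0],0,0.8],[[0.197,-0.803,0],0,0.8]]}}

```text
t: 10.35
eef_pos: [0.5583, -0.1114, 0.2244]
ee_rot: [-1.57, 0.0, 1.322]
force: [-0.3, 0.7, 0.1]
width: 0.0701
```

>>> {"name": "drive_tool", "arguments": {"rows": [[[0.197,-0.803,0],0,0.8],[[0.197,-0.803,0],0,0.8],[[0.197,-0.803,0],0,0.8],[[0.197,-0.803,0],0,0.8],[[0.197,-0.803,0],0,0.8],[[0.197,-0.803,0],0,0.8],[[0.197,-0.803,0],0,0.8],[[0.197,-0.803,0],0,0.8]]}}

```text
t: 11.15
eef_pos: [0.6178, -0.3501, 0.225]
ee_rot: [-1.571, -0.0, 1.325]
force: [0.0, 1.1, 0.3]
width: 0.0702
```

```bash
python3 - <<'E'
from fit import *
s=get_state(); print(s["t"],np.round(s["eef_pos"],4),np.round(s["ee_rot"],4))
f=grab_frame("scene")
for r in regions_of(f,"sample")[:2]:
    print(r["confidence"],r["box"],*fit([(f,r["pixels"])],"sample",(.617,-.353),0,False))
E
```

```text
11.15 [ 0.6178 -0.3501  0.225 ] [-1.5706e+00 -3.0000e-04  1.3251e+00]
0.65 [156.8, 117.2, 188.7, 169.8] [ 0.61736579 -0.35415268] [np.float64(0.9260619823670853)]
0.59 [420.9, 271.1, 486.3, 344.2] [ 0.617 -0.353] [np.float64(0.0)]
```

>>> {"name": "drive_tool", "arguments": {"rows": [[[0,-0.007,-0.1],0,0.8],[[0,-0.007,-0.2],0,0.8],[[0,-0.007,-0.27],0,0.8],[[0,-0.007,-0.315],0,0.8],[[0,-0.007,-0.315],0,0.8],[[0,-0.007,-0.315],0,0.3],[[0,-0.007,-0.315],0,0.3],[[0,-0.007,-0.315],0,0.3],[[0,-0.007,-0.315],0,0.3],[[0,-0.007,-0.315],0,0.3],[[0,-0.007,-0.315],0,0.3]], "newtons": 15}}

```text
t: 12.35
eef_pos: [0.6173, -0.3546, 0.1311]
ee_rot: [-1.571, 0.0, 1.323]
force: [-0.3, -0.3, 3.8]
width: 0.0376
```

```bash
cat > path.py <<'E'
import numpy as np
# P path in mixer frame (s,z) mm and TCP world, TCP = P - (0,10)
L=140
for phi in [90,85,80,70,60,50,40,30,20,10,5,0]:
    r=np.radians(phi); As=-70+7.5*(1-phi/90)
    Az=52. if phi==90 else max(52+22*np.cos(r),60+22*np.sqrt(1+1/np.cos(r)**2)-(-48-As)*np.tan(r))
    s,z=As+L*np.cos(r),Az+L*np.sin(r)
    print(phi,"A",round(As,1),round(Az,1),"P",round(s,1),round(z,1),"TCP",np.round([.5804+.2455*s/1e3,.0338+.9694*s/1e3,(z-10)/1e3],4))
E
python3 path.py; python3 -c "
from h import *
s=get_state(); print(s['t'],np.round(s['eef_pos'],4),np.round(s['ee_rot'],4),s['width'],s['force'])"
```

```text
90 A -70.0 52.0 P -70.0 192.0 TCP [ 0.5632 -0.0341  0.182 ]
85 A -69.6 66.7 P -57.4 206.1 TCP [ 0.5663 -0.0218  0.1961]
80 A -69.2 68.5 P -44.9 206.4 TCP [ 0.5694 -0.0097  0.1964]
70 A -68.3 72.1 P -20.5 203.7 TCP [0.5754 0.014  0.1937]
60 A -67.5 75.4 P 2.5 196.7 TCP [0.581  0.0362 0.1867]
50 A -66.7 78.4 P 23.3 185.7 TCP [0.5861 0.0564 0.1757]
40 A -65.8 81.2 P 41.4 171.2 TCP [0.5906 0.0739 0.1612]
30 A -65.0 83.8 P 56.2 153.8 TCP [0.5942 0.0883 0.1438]
20 A -64.2 86.2 P 67.4 134.1 TCP [0.5969 0.0991 0.1241]
10 A -63.3 88.6 P 74.5 113.0 TCP [0.5987 0.1061 0.103 ]
5 A -62.9 89.9 P 76.6 102.1 TCP [0.5992 0.108  0.0921]
0 A -62.5 91.1 P 77.5 91.1 TCP [0.5994 0.1089 0.0811]
12.35 [ 0.6173 -0.3546  0.1311] [-1.5713e+00  2.0000e-04  1.3229e+00] 0.03756425751502867 [-0.32903195 -0.26064888  3.83232491]
```

>>> {"name": "drive_tool", "arguments": {"rows": [[[0,0,0.06],0,0.3],[[0,0,0.15],0,0.3],[[0,0,0.27],0,0.3],[[0,0,0.367],0,0.3],[[-0.02,0.1,0.367],0,0.3],[[-0.04,0.22,0.367],0,0.3],[[-0.06,0.34,0.367],0,0.3],[[-0.08,0.46,0.367],0,0.3],[[-0.1,0.58,0.367],0,0.3],[[-0.12,0.68,0.367],0,0.3],[[-0.14,0.75,0.367],0,0.3],[[-0.14,0.75,0.367],0,0.3]]}}

```text
t: 13.55
eef_pos: [0.5743, -0.127, 0.2405]
ee_rot: [-1.57, -0.001, 1.325]
force: [-0.3, -1.0, -2.2]
width: 0.0375
```

>>> {"name": "drive_tool", "arguments": {"rows": [[[-0.01,0.08,0],0,0.3],[[-0.03,0.18,0],0,0.3],[[-0.045,0.26,0],0,0.3],[[-0.045,0.297,0],0,0.3],[[-0.045,0.297,0],0,0.3],[[-0.045,0.297,0],0,0.3],[[-0.045,0.297,0],0,0.3]]}}

```text
t: 14.25
eef_pos: [0.5617, -0.0411, 0.2405]
ee_rot: [-1.57, 0.0, 1.322]
force: [-0.2, 1.1, -2.4]
width: 0.0372
```

```bash
python3 - <<'E'
from fit import *
s=get_state(); print(s["t"],np.round(s["eef_pos"],4),np.round(s["ee_rot"],4),np.round(s["force"],1),s["width"])
F=[grab_frame("scene"),grab_frame("top")]
a=cv2.resize(F[0]["img"][110:310,190:430],None,fx=1.66,fy=2,interpolation=2)
b=cv2.resize(F[1]["img"][110:310,130:370],None,fx=1.66,fy=2,interpolation=2)
cv2.imwrite("pics/c1.png",np.hstack([a,b]))
E
```

```text
14.25 [ 0.5617 -0.0411  0.2405] [-1.5704e+00  3.0000e-04  1.3222e+00] [-0.2  1.1 -2.4] 0.03724199349174593
```

View pics/c1.png

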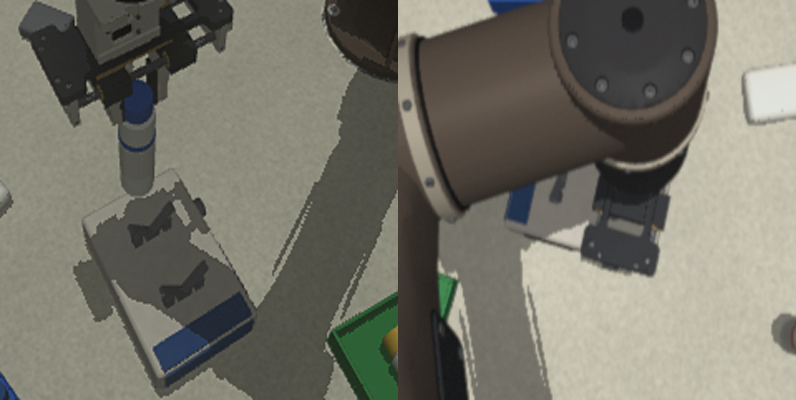

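>>> {"name": "drive_tool", "arguments": {"rows": [[[0,0,-0.08],0,0.3],[[0,0,-0.15],0,0.3],[[0,0,-0.185],0,0.3],[[0,0,-0.185],0,0.3],[[0,0,-0.185],0,0.3]], "newtons": 12}}

```text
t: 14.85
eef_pos: [0.5622, -0.0406, 0.1858]
ee_rot: [-1.571, 0.0, 1.323]
force: [1.0, -1.2, -1.7]
width: 0.0376
```

>>> {"name": "drive_tool", "arguments": {"rows": [[[0.003,0.01,0],0,0.3],[[0.005,0.02,0],0,0.3],[[0.01,0.04,0.004],0,0.3],[[0.016,0.062,0.007],0,0.3],[[0.022,0.088,0.007],0,0.3],[[0.03,0.116,0.007],0,0.3],[[0.037,0.144,0.005],0,0.3],[[0.044,0.171,0.003],0,0.3],[[0.053,0.209,-0.006],0,0.3],[[0.062,0.246,-0.017],0,0.3],[[0.062,0.246,-0.017],0,0.3]]}}

```text
t: 15.95
eef_pos: [0.5806, 0.035, 0.1794]
ee_rot: [-1.57, 0.0, 1.324]
force: [-0.2, -0.6, -1.4]
width: 0.0374
```

```bash
python3 - <<'E'
from fit import *
s=get_state(); print(s["t"],np.round(s["eef_pos"],4),np.round(s["ee_rot"],4),np.round(s["force"],1),s["width"])
F=[grab_frame("scene"),grab_frame("top")]
a=cv2.resize(F[0]["img"][110:310,190:430],None,fx=1.66,fy=2,interpolation=2)
b=cv2.resize(F[1]["img"][110:310,130:370],None,fx=1.66,fy=2,interpolation=2)
cv2.imwrite("pics/c2.png",np.hstack([a,b]))
E
```

```text
15.95 [0.5806 0.035  0.1794] [-1.5705e+00  2.0000e-04  1.3242e+00] [-0.2 -0.6 -1.4] 0.037399197412772645
```

View pics/c2.png

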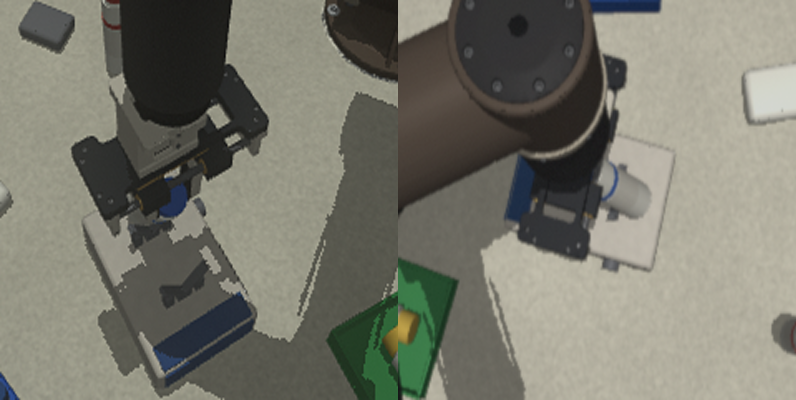

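The bottle is tilting about the cap as planned: the blue cap shows at (175,200) on the left, and the underside is at (630,200) on the right, behind the -y saddle. Continuing.

>>> {"name": "drive_tool", "arguments": {"rows": [[[0.008,0.032,-0.013],0,0.3],[[0.016,0.065,-0.03],0,0.3],[[0.024,0.094,-0.05],0,0.3],[[0.031,0.123,-0.073],0,0.3],[[0.037,0.147,-0.1],0,0.3],[[0.043,0.171,-0.127],0,0.3],[[0.049,0.193,-0.157],0,0.3],[[0.054,0.215,-0.187],0,0.3],[[0.058,0.228,-0.218],0,0.3],[[0.061,0.241,-0.25],0,0.3],[[0.061,0.241,-0.25],0,0.3]]}}

```text
t: 17.15
eef_pos: [0.5984, 0.1063, 0.1036]
ee_rot: [-1.57, 0.0, 1.323]
force: [1.0, -0.5, -1.6]
width: 0.0373
```

```bash
python3 - <<'E'
from fit import *
s=get_state(); print(s["t"],np.round(s["eef_pos"],4),np.round(s["ee_rot"],4),np.round(s["force"],1),s["width"])
F=[grab_frame("scene"),grab_frame("top")]
a=cv2.resize(F[0]["img"][110:310,190:430],None,fx=1.66,fy=2,interpolation=2)
b=cv2.resize(F[1]["img"][110:310,130:370],None,fx=1.66,fy=2,interpolation=2)
cv2.imwrite("pics/c3.png",np.hstack([a,b]))
E
```

```text
17.15 [0.5984 0.1063 0.1036] [-1.5699e+00  5.0000e-04  1.3234e+00] [ 1.  -0.5 -1.6] 0.037285330650773676
```

View pics/c3.png

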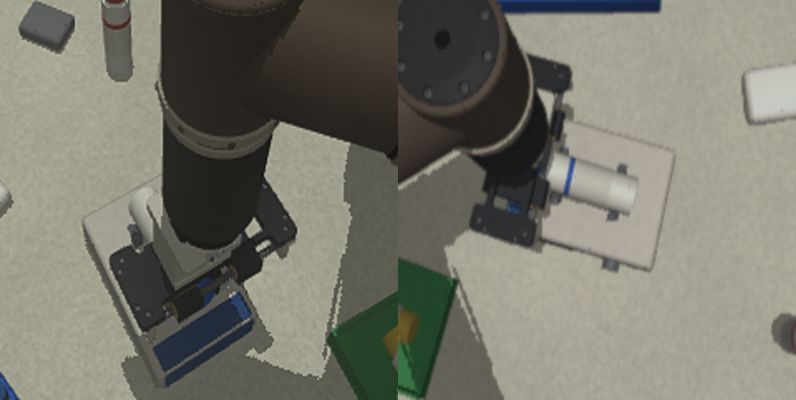

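>>> {"name": "drive_tool", "arguments": {"rows": [[[0.001,0.004,-0.02],0,0.3],[[0.002,0.007,-0.037],0,0.3],[[0.0025,0.01,-0.053],0,0.3],[[0.0025,0.01,-0.063],0,0.3],[[0.0025,0.01,-0.07],0,0.3],[[0.0025,0.01,-0.07],0,0.3]]}}

```text
t: 17.85
eef_pos: [0.5996, 0.109, 0.084]
ee_rot: [-1.571, -0.0, 1.323]
force: [1.7, 3.0, 0.4]
width: 0.0381
```

```bash
python3 - <<'E'
from fit import *
s=get_state(); print(s["t"],np.round(s["eef_pos"],4),np.round(s["ee_rot"],4),np.round(s["force"],1),s["width"])
F=[grab_frame("scene"),grab_frame("top")]
b=cv2.resize(F[1]["img"][150:270,170:330],None,fx=5,fy=5,interpolation=2)
cv2.imwrite("pics/c4.png",b)
def P(s,z,dx=0): return np.array([.5804+.2455*s+.9694*dx,.0338+.9694*s-.2455*dx,z])
# underside centre, stripe region: where would it be when centred?
for n,p in dict(under_lo=P(-.0625,.069),under_top=P(-.0625,.113),under_mid=P(-.0625,.091),sh_top=P(.0625,.113)).items(): print(n,((proj(F[1],p)-[170,150])*5).round(1))
E
```

```text
17.85 [0.5996 0.109  0.084 ] [-1.5711e+00 -3.0000e-04  1.3231e+00] [1.7 3.  0.4] 0.038069500857575496
under_lo [502.9 296.1]
under_top [500.7 282.2]
under_mid [501.8 289.3]
sh_top [231.  215.8]
```

View pics/c4.png

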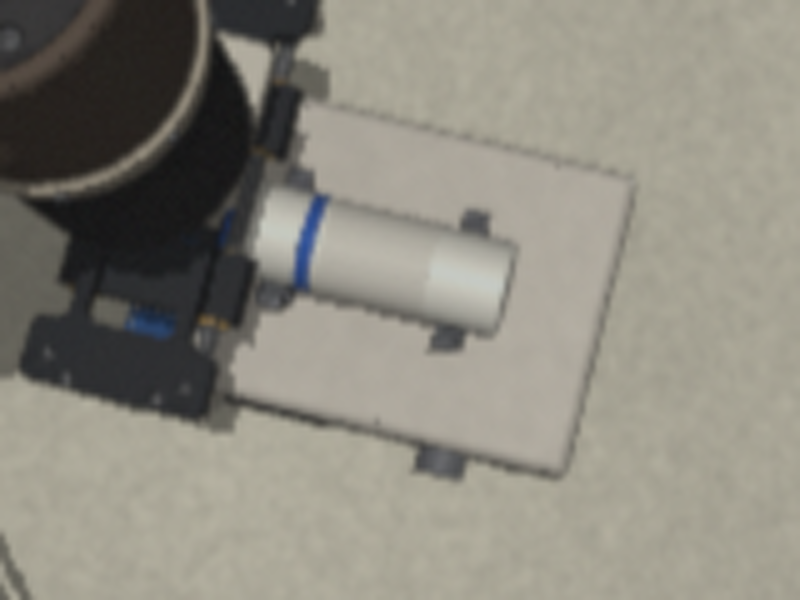

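>>> {"name": "drive_tool", "arguments": {"rows": [[[0,0,-0.004],0,0.3],[[0,0,-0.008],0,0.3],[[0,0,-0.008],0,0.3]]}}

```text
t: 18.25
eef_pos: [0.5999, 0.109, 0.0826]
ee_rot: [-1.572, -0.001, 1.323]
force: [-0.1, 1.7, 6.7]
width: 0.0374
```

```bash
python3 - <<'E'
from fit import *
s=get_state(); print(s["t"],np.round(s["eef_pos"],4),np.round(s["force"],1),np.round(s["moment"],2),s["width"])
f=grab_frame("top")
def P(s,z,dx=0): return np.array([.5804+.2455*s+.9694*dx,.0338+.9694*s-.2455*dx,z])
print("saddle rim tips", [((proj(f,P(-.042,.09,d))-[170,150])*5).round(0).tolist() for d in(.03,-.03)], [((proj(f,P(.042,.09,d))-[170,150])*5).round(0).tolist() for d in(.03,-.03)])
E
```

```text
18.25 [0.5999 0.109  0.0826] [-0.1  1.7  6.7] [0.77 0.26 0.03] 0.03741028840923997
saddle rim tips [[475.0, 216.0], [442.0, 342.0]] [[298.0, 173.0], [264.0, 298.0]]
```

Seated: upward force 6.7 N while still held, and the saddle tips appear where the mixer model puts them. The underside sits about 2 mm too far towards -y, so I slide it 2 mm, then release and retreat.

>>> {"name": "drive_tool", "arguments": {"rows": [[[0,0,0.004],0,0.3],[[0.001,0.004,0.004],0,0.3],[[0.002,0.0075,0.004],0,0.3],[[0.002,0.0075,0.002],0,0.3],[[0.002,0.0075,0.002],0,0.3],[[0.002,0.0075,0.002],0,0.7],[[0.002,0.0075,0.002],0,0.7],[[0.002,0.0075,0.002],0,0.7],[[0.002,0.0075,0.002],0,0.7]]}}

```text
t: 19.2
eef_pos: [0.5996, 0.1113, 0.0819]
ee_rot: [-1.57, 0.0, 1.323]
force: [0.0, -0.1, -0.5]
width: 0.06
```

>>> {"name": "drive_tool", "arguments": {"rows": [[[0,0,0.05],0,0.75],[[0,0,0.15],0,0.75],[[0,0,0.28],0,0.75],[[0,0,0.42],0,0.75],[[0,0.1,0.5],0,0.75],[[-0.1,0.25,0.5],0,0.75],[[-0.2,0.4,0.5],0,0.75],[[-0.3,0.55,0.5],0,0.75],[[-0.4,0.7,0.5],0,0.75],[[-0.45,0.8,0.5],0,0.75],[[-0.45,0.8,0.5],0,0.75]]}}

```text
t: 20.3
eef_pos: [0.4622, 0.3555, 0.2322]
ee_rot: [-1.57, -0.001, 1.328]
force: [-0.1, -0.3, -0.2]
width: 0.0659
```

```bash
python3 - <<'E'
from fit import *
s=get_state(); print(s["t"],np.round(s["eef_pos"],4),np.round(s["force"],1),s["width"])
F=[grab_frame("scene"),grab_frame("top")]
M["sample"]=np.c_[B[:,0],B[:,2]-.0625,B[:,1]]
for t,p,z in(("sample",(.5804,.0338,-.248),.091),("waiting",(.404,-.265,0),0),("jar",(.69,.23,0),0),("icepack",(.708,-.257,.06),0),("timer",(.4535,-.392,.36),0)):
    for f in F:
        u0=proj(f,[p[0],p[1],z+.02])
        for r in regions_of(f,t):
            b=r["box"]
            if np.hypot((b[0]+b[2])/2-u0[0],(b[1]+b[3])/2-u0[1])<30:
                x,i=fit([(f,r["pixels"])],t,p,z,t not in("waiting","jar")); print(t,x.round(4),np.round(i,2))
                if t=="sample":
                    d=x[:2]-[.5804,.0338]; print("  along y,x mm",((d@[.2455,.9694])*1e3).round(1),((d@[.9694,-.2455])*1e3).round(1))
                break
a=cv2.resize(F[0]["img"][90:390,140:540],None,fx=1,fy=1.33,interpolation=2)
b=cv2.resize(F[1]["img"][110:310,130:397],None,fx=1.5,fy=2,interpolation=2)
cv2.imwrite("pics/e1.png",np.hstack([a[:398],b[:398]]))
E
```

```text
20.3 [0.4622 0.3555 0.2322] [-0.1 -0.3 -0.2] 0.06586550027948411
sample [ 0.581   0.0325 -0.2454] [0.94]
  along y,x mm -1.1 0.9
sample [ 0.5807  0.0333 -0.2528] [0.93]
  along y,x mm -0.4 0.5
waiting [ 0.4046 -0.2644] [0.94]
waiting [ 0.4031 -0.2644] [0.95]
jar [0.6929 0.2311] [0.87]
jar [0.689  0.2289] [0.87]
icepack [ 0.7073 -0.2609  0.0805] [0.87]
icepack [ 0.7074 -0.2567  0.1457] [0.87]
timer [ 0.4541 -0.3947  0.4417] [0.9]
```

View pics/e1.png

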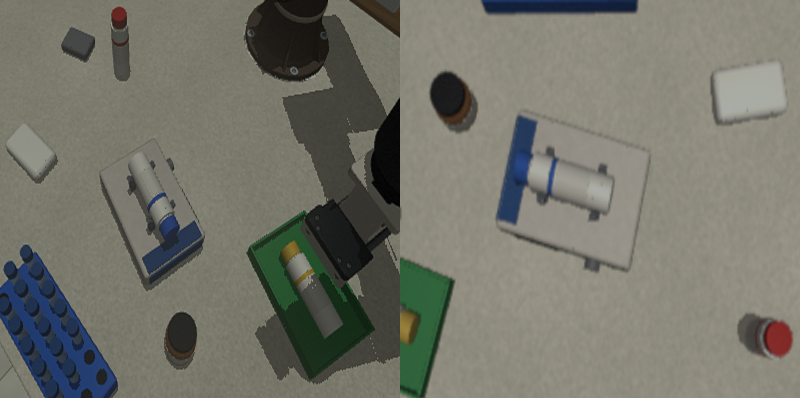

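The blue-capped bottle lies on both saddles with its cap at (522,168) on the right, over the blue band. It is centred to about 1 mm. The yellow-capped bottle is in the tray, nothing else has moved, and the gripper is clear of everything.

```bash
python3 -c "
from station import job_done
print(job_done())"
```

```text
the job is handed in; nothing more can be done
None
```

The mixer is reloaded and the job is handed in, at about 20 s of the 61 s allowed.

- **Yellow-capped bottle:** I gripped it between the saddles, lifted it out and laid it in the green tray. The last picture shows it lying flat there.
- **Blue-capped bottle:** I gripped it by the cap, stood it just above the housing behind the -y saddle and tipped it over that saddle as it turned in the fingers. I held it until it lay in both saddles, with a 6.7 N upward force at the wrist, then slid it about 2 mm to centre it and let go.

**Last checks:**
- **Blue-capped bottle's position:** the two cameras put it 0.4 to 1.1 mm off centre along the cradle and under 1 mm sideways. Its cap is over the blue band.
- **Other things on the bench:** the red-capped bottle, jar, cold pack and timer are where they started, to within about 5 mm, which I put down to measurement error. The cold pack's and timer's angles differed by up to about 5° between fits. Nothing came near either of them, so I put that down to rough outlines too.
- **Forces:** none of the wrist-force readings, taken at the end of each move, came near the limits.

No check failed.

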